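Swap the weight for a firm hand on the glue press

TASK

The steel weight standing on the pan of the small spring press is too light to clamp the glued brush handle. Take it off, put it back upright and fully home in its own wooden socket, the one that fits it snugly, and let go; then push the empty pan straight down 12 mm (within 3 mm, and at no time more than 16 mm) and keep it there: the job finishes while you are still holding the pan down at that depth. Do not shift or knock over the other weight, the glue bottle, the height gauge or the brush.

Things in the scene. Friction and masses are not known exactly. Their poses are not given: they have to be found in the camera images.
- weight: Steel knob weight that starts on the press pan, about 0.25 kg, upright. Body: cylinder 40 mm diameter, 28 mm tall; neck 16 mm diameter from 29 to 40 mm; gripping knob on top 24 mm diameter from 42 to 60 mm above the underside (60 mm tall in all). Origin: centre of the underside, z up through the knob.
- press: Small grey bench press, fixed to the bench. Base plate 130 x 110 x 12 mm, a column and bracket up to 112 mm, under the bracket a black brush handle with a rubber pad on it (the clamped work, fixed). Origin: on the bench under the pan's axis; x points to the column, whose rear face is 75 mm behind that axis. The round pan above everything is 60 mm in diameter.
- pan_top (a point): Centre of the pan's flat upper face: 165 mm above the bench at rest. The pan is 8 mm thick aluminium; it goes down with the plunger.
- plunger (a joint): Travel of the pan downward in m: 0 at rest (top), 0.020 at the lower stop. Spring-loaded upward: nothing moves below about 4.5 N, then 0.4 N more for each mm (about 9.5 N at 12 mm); the weight alone does not move it. When let go it springs back up. A short pointer on the plunger points at a small scale beside it: top line 0, the long line 12 mm, other lines 6 and 18 mm.
- board: Light wooden board 100 x 275 x 10 mm fixed to the bench, carrying the three sockets in a row 85 mm apart along its own y; their order changes. Origin: centre of its underside.
- middle_floor (a point): The weight's own socket: centre of the flat floor of its round recess. Recess 43 mm diameter (the middle one of the three in size), 14 mm deep, chamfered mouth, in a wooden block 75 x 75 x 24 mm on the board; the floor is 20 mm, the mouth 34 mm above the bench. Starts empty.
- large_floor (a point): Same point of the large socket: recess 51 mm diameter, otherwise the same; starts empty and stays empty (the wrong place).
- small_floor (a point): Same point of the small socket: recess 35 mm diameter, otherwise the same; the small weight stands in it.
- small_weight: The other steel weight: body 32 mm diameter, else the same shape and heights as the weight, standing in the small socket. Origin: centre of the underside. Leave alone.
- glue_bottle: White glue bottle with an orange nozzle, 54 mm diameter, 161 mm tall, standing behind the work. Origin: centre of the underside. Leave alone.
- height_gauge: Steel height gauge, an upright notched plate on a foot 34 x 50 mm, 83 mm tall, standing behind the board. Origin: centre of the underside. Leave alone.
- brush: Shaving brush standing on its black handle, about 62 mm across, 126 mm tall, standing in front, between the press and the board. Origin: centre of the underside. Leave alone.
Mind the look-alikes: they are no part of the job. Of the things that look like the press, the larger one is meant.

How it is judged:
By the outcome, as a careful person would: the job done as asked, in the order asked, and still so for the second after the job is handed in, while the arm keeps its last pose, push and grip.
It also fails if it takes over 51 s, if anything falls off the work surface, if the arm or the gripper's body presses on something with over 40 N, if the wrist force passes 120 N, or if a joint passes its speed limit or range.

ROBOT

A 6-joint arm with a two-finger parallel gripper is mounted at the origin on the work surface; the furniture and walls round the work are solid. World frame = base frame: x ahead of the robot, y to its left, z up, the work surface at z = 0. Lengths are in m, angles in rad, forces in N, time in s.
With the tool pointing down it reaches from about 0.25 to 0.725 m from the base axis. Payload 4 kg.
Tool frame: the origin (TCP) lies midway between the tips of the shut fingers; the grasp point (between the pads) lies grip_point_offset behind it (grip_point_offset is the distance from the TCP to the grasp point, in m); z points along the fingers, y is the line along which they close (so a half turn about z gives the same grasp; the last joint's range is limited). The gripper opens to 85 mm and grips with 20 to 120 N. Pads are 22 mm wide; open, the fingers measure 114 mm over their backs; the gripper's body (76 mm by 85 mm) begins 54 mm behind the grasp point. The pads swing forward as they close: fully open they stand 13 mm farther back than shut.
Start: joints at [-1.184, 0.241, 0.005, 1.335, 0, 1.571], TCP at [0.189, -0.463, 0.231] pointing down, gripper open.
Joint ranges: [-2.72, 2.72], [-1.05, 1.87], [-1.09, 1.28], [-1.99, 2.15], [-1.42, 1.44], [-3.14, 3.14]. Speed limits (rad/s): [2.79, 2.79, 3.14, 3.14, 3.14, 3.14].

INTERFACE

Orientations are given as a unit quaternion [x, y, z, w].
In Python, from workcell import * gives the robot as it stands. The module is installed in compiled form; this text tells all that it offers.
- The arm moves only by the tool arm_command, never from a script. Its arguments are lists of equal length, an entry for each row: "slide": the shift along the tool's x, y, z in cm, a list of three; "spin": the turn about the tool's z in degrees. A call has exactly 5 rows; each row is the pose to reach, as a shift and turn from the pose commanded when the call began, along the tool's axes at that moment; what a row does not reach only later rows make up. A row lasts 1/8 s, in which the tool goes at most 62.5 mm and 10.7 degrees, less where a joint would pass 70% of its speed; a pose out of reach is approached as far as the arm can. A call with a gripper value outside its range is refused whole. "jaw" is the finger opening in cm, from 0 to 8.54, set as the call begins (left out, the last holds). The fingers move at their own pace and stop on an object; the grip force is fixed at half the most. Time passes only in rows, so rows that repeat a pose let the fingers close, or fill a call up. It gives the time, the measured TCP pose, the force, the opening and the grip force at its end, in the units of the state.
- get_obs(): the state, without advancing time (a new reading comes with each control period).
- camera(name): name is "scene" or "side" or "wrist"; returns a dict with "pixels" (480x640x3 uint8, red, green, blue), "range_z" (480x640 float32, m along the optical axis (not along the pixel's ray), 0 where there is no reading), "intrinsics" (3x3 intrinsics, pixels), "k1" (the pictures are not rectified: a ray, as slopes to the right and down, at radius r is drawn at 1 + k1 r^2 times it, then the intrinsics apply), "rvec" (rotation vector, rad) and "tvec" (3), from world to camera coordinates, as OpenCV has them. Camera axes: x right, y down, z forward; pixel columns grow to the right and rows downward; lengths in m; the calibration is good to about 2 mm. A picture is of the moment at which its call begins.
- job_done(): hands the job in; it is judged then, once.
Trained networks look in a picture, given as the dict that the camera call returned (one of the last four; its "shot" number tells which), for a name from the list of things; names that differ only in an ending like _2 or _b are one class to them, and where a whole thing is asked for, a point or a joint stands for the part that bears it (a point fixed in the world has none). Each returns a list of dicts, best first, with "confidence" (0 to 1); they miss things now and then, are a little off and sometimes report something else, mostly with a low value. They report only what shows in the picture. A call takes as long as a camera call. They do not tell look-alikes from the thing itself.
- recognise(picture, thing): "centre" ([column, row] in pixels, amid what is visible of it).
- landmark_of(picture, thing): "centre" ([column, row] in pixels: a listed point, or the origin of a listed thing).
The state is a dict: "clock": time; "joint_pos": joint angles; "joint_vel": joint speeds; "tau": joint torques, N m; "eef_pos": TCP position; "tool_rot": TCP orientation; "ft_force": force on the tool from outside, world axes, zero at the start; "ft_torque": the same for the moment, N m; "grip_width": finger opening in m; "grasp_force": force on a finger pad.
Only numpy, scipy, OpenCV 4.12 (cv2) and the standard library are available. Lean on these libraries where they do the work, as an engineer would, in place of code of your own. Each camera call takes 0.05 s, during which the arm holds its last target. There are 200 camera calls.

## Working session

There is one attempt and no reset: what is moved stays moved. The work goes in short steps, Python scripts to look and compute and a tool call to move; the robot and the scene stay as the last step left them, time stands still between calls to the robot, and variables do not carry over. Pictures are saved under pics/ and viewed, at most 10 in all, crops included, and the job is handed in when it is done.

Besides the shell and the picture viewer there is one more tool, called after "Request:" as name(argument=value, ...) on one line, values as JSON. arm_command: Moves the arm, as the interface text tells. Its arguments: {"type":"object","properties":{"slide":{"type":"array","items":{"type":"array","items":{"type":"number"}}},"spin":{"type":"array","items":{"type":"number"}},"jaw":{"type":"number"}},"required":["slide","spin"]}

```bash
mkdir -p pics; cat > h.py <<'E'
from workcell import *
import numpy as np, cv2
from scipy.spatial.transform import Rotation as R
def ray(c,px):
    K=np.array(c["intrinsics"]);d=np.array([c["k1"],0,0,0,0.])
    u=cv2.undistortPoints(np.array([[px]],float),K,d)[0,0]
    Rm=cv2.Rodrigues(np.array(c["rvec"],float))[0];t=np.array(c["tvec"],float).ravel()
    return -Rm.T@t, Rm.T@np.array([u[0],u[1],1.])
def at_z(c,px,z):
    o,d=ray(c,px);return o+d*(z-o[2])/d[2]
def depth(c,px):
    o,d=ray(c,px);i,j=int(round(px[1])),int(round(px[0]))
    w=c["range_z"][max(0,i-2):i+3,max(0,j-2):j+3];w=w[w>0]
    return o+d*np.median(w) if len(w) else None
def tri(obs):
    A=np.zeros((3,3));b=np.zeros(3);P=[]
    for c,px in obs:
        o,d=ray(c,px);d=d/np.linalg.norm(d);M=np.eye(3)-np.outer(d,d);A+=M;b+=M@o;P.append((o,M))
    x=np.linalg.solve(A,b);return x,[np.linalg.norm(M@(x-o)) for o,M in P]
def cloud(c):
    v,u=np.nonzero(c["range_z"]>0);K=np.array(c["intrinsics"]);d=np.array([c["k1"],0,0,0,0.])
    n=cv2.undistortPoints(np.stack([u,v],1).astype(float)[:,None],K,d)[:,0]
    z=c["range_z"][v,u];Rm=cv2.Rodrigues(np.array(c["rvec"],float))[0];t=np.array(c["tvec"],float).ravel()
    return (np.c_[n*z[:,None],z]-t)@Rm
def save(c,n): cv2.imwrite("pics/"+n,c["pixels"][:,:,::-1])
def project(c,p):
    return cv2.projectPoints(np.array([p],float),np.array(c["rvec"],float),np.array(c["tvec"],float),np.array(c["intrinsics"]),np.array([c["k1"],0,0,0,0.]))[0][0,0]
E
cat > a.py <<'E'
from h import *
np.set_printoptions(precision=4,suppress=True)
s=get_obs();print({k:np.round(v,4) for k,v in s.items()})
try: print(grip_point_offset)
except Exception as e: print(e)
cs={n:camera(n) for n in("scene","side","wrist")}
for n,c in cs.items():
    save(c,n+"0.png")
    for t in["weight","press","pan_top","middle_floor","large_floor","small_floor","small_weight","glue_bottle","height_gauge","brush"]:
        for r in landmark_of(c,t)[:3]:
            print(n,t,np.round(r["centre"]),round(r["confidence"],2),depth(c,r["centre"]))
E
python3 a.py
```

```text
{'clock': np.float64(0.0), 'joint_pos': array([-1.184 ,  0.2414,  0.0038,  1.3352, -0.    ,  1.5708]), 'joint_vel': array([ 0.0012,  0.0009,  0.0011,  0.0016, -0.    ,  0.0002]), 'tau': array([  0.0002, -37.232 ,  25.2407,   0.017 ,  -0.    ,  -0.    ]), 'eef_pos': array([ 0.1884, -0.4625,  0.2304]), 'tool_rot': array([ 0.9814,  0.1922, -0.0002, -0.001 ]), 'ft_force': array([-0.2128, -0.9763, -0.1863]), 'ft_torque': array([ 0.053 ,  0.0268, -0.0404]), 'grasp_force': np.float64(0.0), 'grip_width': np.float64(0.0851)}
0.0187
scene press [272. 257.] 0.76 [0.5243 0.2273 0.0117]
scene large_floor [395. 342.] 0.87 [ 0.1848 -0.5093  0.5   ]
scene small_floor [417. 367.] 0.62 [ 0.5029 -0.3301  0.0334]
scene small_weight [418. 366.] 0.78 [ 0.5053 -0.3321  0.0353]
scene small_weight [397. 342.] 0.75 [ 0.536  -0.2404  0.0201]
scene height_gauge [420. 299.] 0.95 [ 0.703  -0.1738  0.0085]
scene brush [291. 310.] 0.76 [0.424  0.0256 0.0122]
side weight [281. 282.] 0.62 [0.5358 0.2529 0.1842]
side press [210. 371.] 0.7 [0.6305 0.401  0.0139]
side press [281. 285.] 0.32 [0.537  0.253  0.1768]
side pan_top [200. 332.] 0.7 [0.64   0.3927 0.1203]
side pan_top [281. 284.] 0.58 [0.5368 0.2529 0.1793]
side pan_top [403. 203.] 0.41 [ 0.5059 -0.2938  0.0347]
side middle_floor [365. 232.] 0.66 [ 0.5503 -0.149   0.0229]
side middle_floor [401. 205.] 0.3 [ 0.5104 -0.2866  0.0335]
side large_floor [383. 215.] 0.93 [ 0.539  -0.2372  0.02  ]
side large_floor [280. 287.] 0.52 [0.5384 0.2536 0.1697]
side small_floor [401. 200.] 0.63 [ 0.5176 -0.3035  0.0349]
side small_weight [405. 202.] 0.75 [ 0.5041 -0.3003  0.0355]
side small_weight [404. 201.] 0.51 [ 0.5076 -0.3036  0.0349]
side glue_bottle [285. 255.] 0.84 [0.6841 0.0228 0.0195]
side glue_bottle [387. 224.] 0.34 [ 0.5083 -0.1971  0.0296]
side height_gauge [317. 216.] 0.85 [ 0.7003 -0.1637  0.0118]
side brush [375. 294.] 0.73 [0.4283 0.0436 0.0192]
```

```bash
python3 -c "
import cv2,numpy as np
a=cv2.imread('pics/scene0.png');b=cv2.imread('pics/side0.png')
cv2.imwrite('pics/s1.png',cv2.resize(a,(800,600)));cv2.imwrite('pics/s2.png',cv2.resize(b,(800,600)))"
```

```text
(no output)
```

View pics/s1.png

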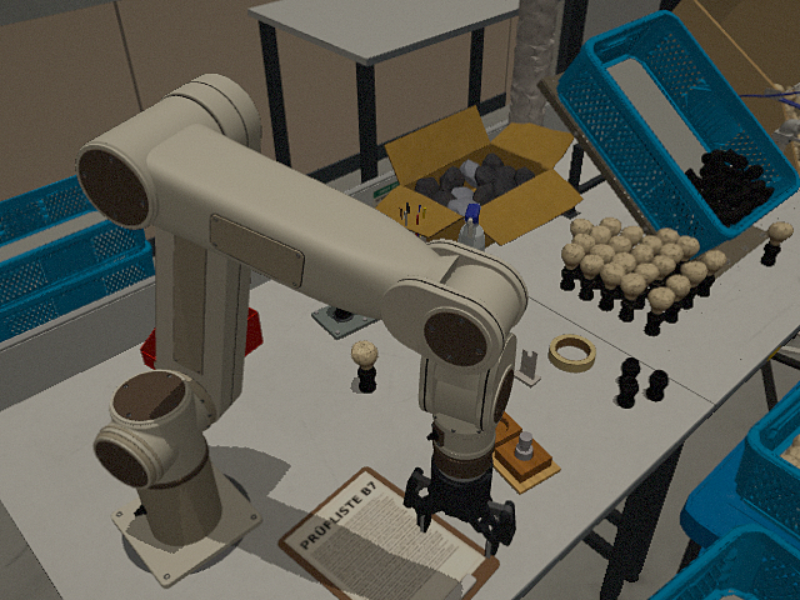

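View pics/s2.png

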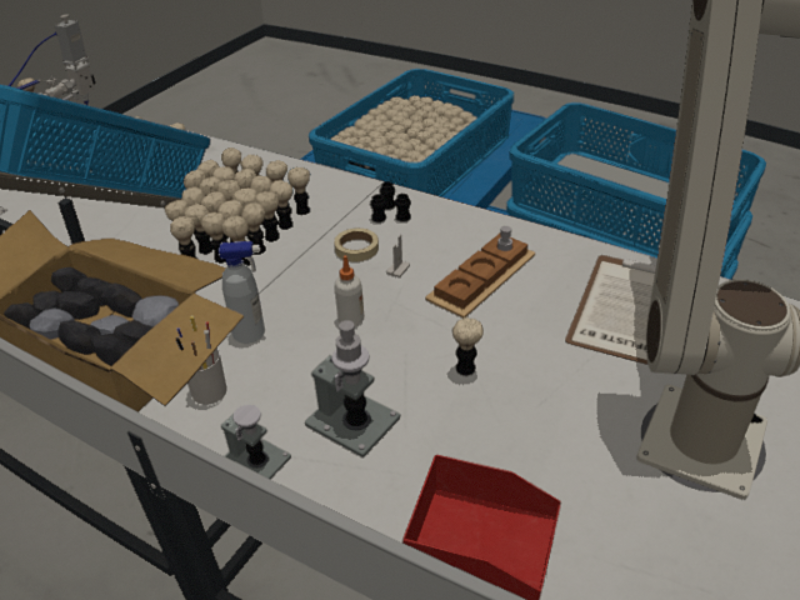

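The scene view is mostly hidden by the arm. The side view shows the large press, with the weight on its pan, at about (348,355) of 800, and the small look-alike press at (250,430). The board at (480,270) holds two empty sockets, with the small weight in the far one. I'll bring the wrist camera over the board.

```bash
cat >> h.py <<'E'
def go(p,yaw=None):
    s=get_obs();Q=R.from_quat(s["tool_rot"]).as_matrix()
    print("slide cm",np.round(Q.T@(np.array(p)-s["eef_pos"])*100,2),"tcp",np.round(s["eef_pos"],4),"xaxis yaw",np.round(np.degrees(np.arctan2(Q[1,0],Q[0,0])),1),"tilt",np.round(Q[:,2],3))
E
python3 - <<'E'
from h import *
go([.45,-.2,.36])
c=camera("wrist");o,d=ray(c,(320,240));Q=R.from_quat(get_obs()["tool_rot"]).as_matrix()
print("cam in tool",Q.T@(o-get_obs()["eef_pos"]),"axis in tool",Q.T@d)
E
```

```text
slide cm [ 34.13 -14.5  -12.87] tcp [ 0.1886 -0.4631  0.2313] xaxis yaw 22.2 tilt [ 0. -0. -1.]
cam in tool [ 0.07742341  0.00090473 -0.14345603] axis in tool [-0.29339492  0.00989315  0.95606798]
```

Request:
arm_command(slide=[[4, -1, -5], [9, -3.5, -10], [15, -6, -13], [21, -8.5, -13], [26, -11, -13]], spin=[0, 0, 0, 0, 0])

```text
clock: 2.33
eef_pos: [0.3779, -0.2746, 0.3618]
tool_rot: [0.981, 0.192, 0.001, 0.001]
ft_force: [1.1, -1.9, 0.1]
grip_width: 0.0857
grasp_force: 0.0
```

Request:
arm_command(slide=[[4, -1.8, 0], [8, -3.5, 0], [8, -3.5, 0], [8, -3.5, 0], [8, -3.5, 0]], spin=[0, 0, 0, 0, 0])

```text
clock: 2.95
eef_pos: [0.4367, -0.2139, 0.3608]
tool_rot: [0.982, 0.191, -0.0, 0.0]
ft_force: [-0.3, -0.6, 0.0]
grip_width: 0.0855
grasp_force: 0.0
```

```bash
cat > b.py <<'E'
import sys
from h import *
np.set_printoptions(precision=4,suppress=True)
c=camera("wrist");save(c,sys.argv[1])
for t in sys.argv[2:]:
    for r in landmark_of(c,t)[:3]:
        print(t,np.round(r["centre"]),round(r["confidence"],2),depth(c,r["centre"]))
np.save(sys.argv[1]+".npy",cloud(c))
E
python3 b.py w1.png middle_floor large_floor small_floor small_weight height_gauge
```

```text
middle_floor [304.  78.] 0.69 [ 0.5485 -0.1545  0.021 ]
large_floor [363. 118.] 0.89 [ 0.5339 -0.2354  0.0205]
small_floor [424. 157.] 0.69 [ 0.5189 -0.3117  0.0674]
small_floor [130. 108.] 0.51 [0.4454 0.014  0.0498]
small_floor [423. 156.] 0.42 [ 0.5196 -0.3144  0.0508]
small_weight [424. 159.] 0.92 [ 0.5175 -0.3118  0.0688]
small_weight [424. 156.] 0.74 [ 0.52   -0.311   0.0645]
```

View pics/w1.png

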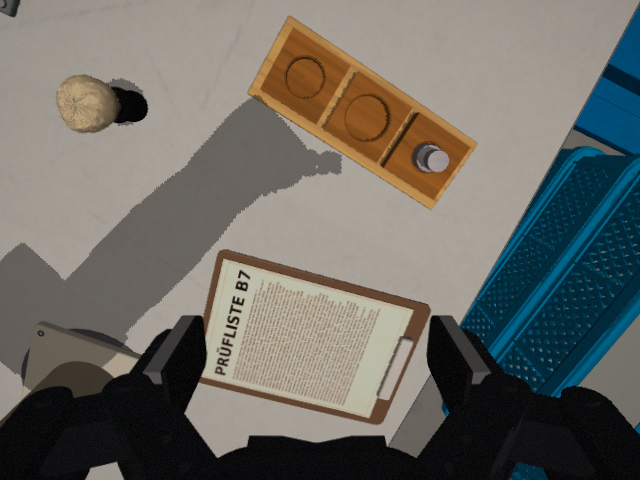

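Wrist view: the empty end socket at (304,78) is the smaller of the two empty recesses, so it is the 43 mm one. The large one is at (363,118), and the small weight stands in the third at (430,158). Next, a closer second view.

Request:
arm_command(slide=[[4, 0, 0], [9, -1, 3], [14, -1, 6], [17, -1, 8], [17, -1, 8]], spin=[0, 0, 0, 0, 0])

```text
clock: 3.88
eef_pos: [0.5913, -0.1384, 0.2771]
tool_rot: [0.981, 0.193, -0.003, -0.001]
ft_force: [-0.3, -0.4, 0.6]
grip_width: 0.0854
grasp_force: 0.0
```

```bash
python3 b.py w2.png middle_floor large_floor small_weight height_gauge
cat > circ.py <<'E'
# recess centre: cloud points lower than rim inside neighbourhood
import sys
from h import *
f,x,y=sys.argv[1],float(sys.argv[2]),float(sys.argv[3])
P=np.load(f);d=np.hypot(P[:,0]-x,P[:,1]-y)
q=P[(d<.034)&(P[:,2]<.027)&(P[:,2]>.012)];print("floor n",len(q),"z",np.median(q[:,2]))
(cx,cy),r=cv2.minEnclosingCircle(q[:,:2].astype(np.float32));print("enclosing",cx,cy,2*r,"mean",q[:,:2].mean(0))
t=P[(d<.034)&(abs(P[:,2]-.034)<.004)];print("rim z",np.median(t[:,2]),len(t))
E
python3 circ.py w2.png.npy .5485 -.1545; python3 circ.py w1.png.npy .5485 -.1545;python3 circ.py w2.png.npy .534 -.2354
```

```text
middle_floor [317. 238.] 0.64 [ 0.5505 -0.1565  0.021 ]
large_floor [376. 280.] 0.61 [ 0.5304 -0.2362  0.0209]
small_weight [440. 314.] 0.63 [ 0.5291 -0.31    0.046 ]
floor n 1154 z 0.02084065967765325
enclosing 0.5472747087478638 -0.15585952997207642 0.04300852119922638 mean [ 0.54668067 -0.15616787]
rim z 0.03464092990286584 1944
floor n 1159 z 0.02089718870748189
enclosing 0.5487865805625916 -0.15545150637626648 0.043547216802835464 mean [ 0.54969021 -0.15487625]
rim z 0.03465173936948291 1870
floor n 1454 z 0.020847137348018546
enclosing 0.53496915102005 -0.23343192040920258 0.06397350132465363 mean [ 0.5326079  -0.24165336]
rim z 0.03458061879555688 1333
```

View pics/w2.png

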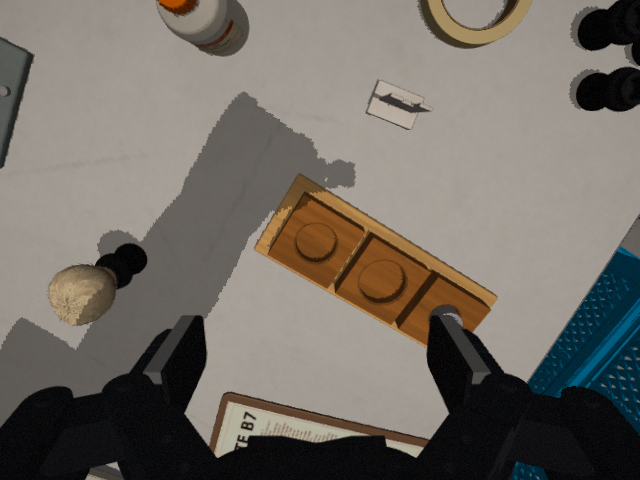

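The middle socket is at (317,242), diameter measured at 43 mm, centre about (0.548,-0.1557), floor z 0.021 and rim z 0.0346. These match the text. On to the press.

Request:
arm_command(slide=[[0, -3, -4], [1, -8, -8], [1.5, -14, -10], [2, -20, -10], [3, -26, -10]], spin=[0, 0, 0, 0, 0])

```text
clock: 4.75
eef_pos: [0.5197, 0.1132, 0.3831]
tool_rot: [0.982, 0.191, 0.002, -0.0]
ft_force: [0.5, 1.1, -0.2]
grip_width: 0.0852
grasp_force: 0.0
```

Request:
arm_command(slide=[[0.5, -5, 0], [1, -9, 0], [1, -11, 0], [1, -11, 0], [1, -11, 0]], spin=[0, 0, 0, 0, 0])

```text
clock: 5.38
eef_pos: [0.4923, 0.2085, 0.3812]
tool_rot: [0.98, 0.198, -0.0, -0.003]
ft_force: [-0.1, 0.6, 0.3]
grip_width: 0.0857
grasp_force: 0.0
```

```bash
python3 b.py w3.png weight pan_top press glue_bottle
cat > knob.py <<'E'
import sys
from h import *
f,x,y=sys.argv[1],float(sys.argv[2]),float(sys.argv[3])
P=np.load(f);d=np.hypot(P[:,0]-x,P[:,1]-y)
for n,lo,hi in(("knob",.219,.235),("body",.188,.199),("pan",.159,.170)):
    q=P[(d<.045)&(P[:,2]>lo)&(P[:,2]<hi)]
    if len(q)<4: print(n,len(q));continue
    (cx,cy),r=cv2.minEnclosingCircle(q[:,:2].astype(np.float32));print(n,len(q),"z",np.median(q[:,2]),"c",cx,cy,"d",2*r)
E
python3 knob.py w3.png.npy .535 .253
```

```text
weight [313. 134.] 0.6 [0.5547 0.2377 0.2256]
pan_top [612. 279.] 0.37 [ 0.5328 -0.2357  0.0207]
press [224.   8.] 0.84 [0.6392 0.3873 0.0235]
glue_bottle [528.  86.] 0.59 [0.6937 0.0342 0.0597]
knob 820 z 0.22584224695103805 c 0.5518344044685364 0.23896363377571106 d 0.024120287969708443
body 1017 z 0.19407571168487547 c 0.5519412755966187 0.2388722002506256 d 0.04021536186337471
pan 1641 z 0.16574690507143908 c 0.5478096604347229 0.24249009788036346 d 0.0601985901594162
```

View pics/w3.png

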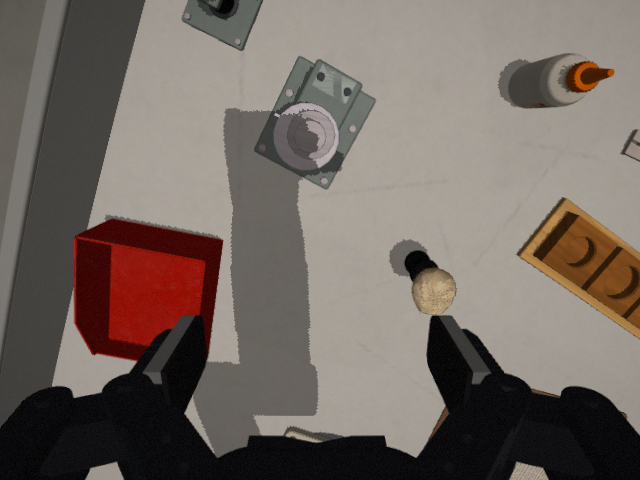

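The weight's knob is at (312,133), upright. Its measured centre is (0.552,0.239), slightly off the pan's axis at (0.548,0.2425). Heights and diameters match the text.

```bash
python3 -c "
from h import *
go([.552,.239,.201])"
```

```text
slide cm [ 6.67 -0.32 17.97] tcp [0.4923 0.209  0.3806] xaxis yaw 22.8 tilt [-0.003  0.006 -1.   ]
```

Request:
arm_command(slide=[[3, 0, 2], [6, -0.3, 5], [6.7, -0.3, 10], [6.7, -0.3, 13], [6.7, -0.3, 13]], spin=[0, 0, 0, 0, 0])

```text
clock: 6.25
eef_pos: [0.5512, 0.237, 0.2474]
tool_rot: [0.98, 0.2, -0.004, -0.003]
ft_force: [0.0, -0.2, 0.5]
grip_width: 0.0855
grasp_force: 0.0
```

```bash
python3 -c "
from h import *
for i in range(4):
  go([.552,.239,.201]);camera('wrist')"
```

```text
slide cm [ 0.18 -0.12  4.64] tcp [0.5512 0.237  0.2474] xaxis yaw 23.1 tilt [-0.01   0.005 -1.   ]
slide cm [ 0.04 -0.11  4.9 ] tcp [0.5524 0.2375 0.25  ] xaxis yaw 23.1 tilt [-0.006  0.007 -1.   ]
slide cm [-0.07 -0.1   5.08] tcp [0.5532 0.238  0.2518] xaxis yaw 23.1 tilt [-0.002  0.008 -1.   ]
slide cm [-0.14 -0.09  5.17] tcp [0.5537 0.2382 0.2527] xaxis yaw 23.1 tilt [-0.001  0.009 -1.   ]
```

Request:
arm_command(slide=[[-0.2, -0.1, 2], [-0.2, -0.1, 4], [-0.2, -0.1, 5.2], [-0.2, -0.1, 5.2], [-0.2, -0.1, 5.2]], spin=[0, 0, 0, 0, 0])

```text
clock: 7.08
eef_pos: [0.5513, 0.2383, 0.2]
tool_rot: [0.98, 0.201, 0.0, -0.005]
ft_force: [0.4, 0.0, -0.5]
grip_width: 0.0852
grasp_force: 0.0
```

Request:
arm_command(slide=[[0, 0, 0], [0, 0, 0], [0, 0, 0], [0, 0, 0], [0, 0, 0]], spin=[0, 0, 0, 0, 0])

```text
clock: 7.7
eef_pos: [0.5506, 0.238, 0.1987]
tool_rot: [0.98, 0.201, -0.001, -0.004]
ft_force: [0.3, -0.1, 0.0]
grip_width: 0.0856
grasp_force: 0.0
```

```bash
python3 -c "
from h import *
for i in range(2):
  go([.552,.239,.201]);c=camera('side')
print(get_obs()['ft_force'])
i=c['pixels'][240:360,220:360,::-1];cv2.imwrite('pics/g1.png',cv2.resize(i,(700,600)))"
```

```text
slide cm [ 0.17 -0.04 -0.23] tcp [0.5506 0.238  0.1987] xaxis yaw 23.2 tilt [-0.004  0.008 -1.   ]
slide cm [ 0.17 -0.04 -0.23] tcp [0.5506 0.238  0.1987] xaxis yaw 23.2 tilt [-0.004  0.008 -1.   ]
[-0.29837475  0.46369721 -0.77095271]
```

View pics/g1.png

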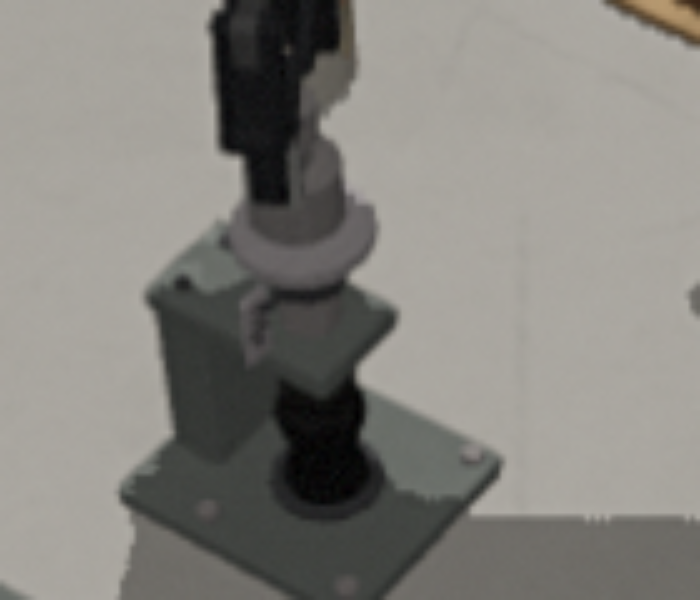

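The open fingers straddle the knob just above the body. I'll raise 2 mm and close.

Request:
arm_command(slide=[[0.2, 0, -0.2], [0.2, 0, -0.2], [0.2, 0, -0.2], [0.2, 0, -0.2], [0.2, 0, -0.2]], spin=[0, 0, 0, 0, 0])

```text
clock: 8.43
eef_pos: [0.5524, 0.2387, 0.2006]
tool_rot: [0.98, 0.201, -0.001, -0.004]
ft_force: [-1.2, 0.6, 0.8]
grip_width: 0.0856
grasp_force: 0.0
```

Request:
arm_command(slide=[[0, 0, 0], [0, 0, 0], [0, 0, 0], [0, 0, 0], [0, 0, 0]], spin=[0, 0, 0, 0, 0], jaw=0)

```text
clock: 9.05
eef_pos: [0.5524, 0.2391, 0.201]
tool_rot: [0.98, 0.201, -0.001, -0.005]
ft_force: [-1.1, 0.2, 1.1]
grip_width: 0.0216
grasp_force: 58.6
```

Request:
arm_command(slide=[[0, 0, 0], [0, 0, 0], [0, 0, 0], [0, 0, 0], [0, 0, 0]], spin=[0, 0, 0, 0, 0])

```text
clock: 9.68
eef_pos: [0.5524, 0.239, 0.2007]
tool_rot: [0.98, 0.201, -0.001, -0.005]
ft_force: [-1.7, 1.6, 1.8]
grip_width: 0.0219
grasp_force: 58.7
```

Request:
arm_command(slide=[[0, 0, -1], [0, 0, -3], [0, 0, -5], [0, 0, -6], [0, 0, -6]], spin=[0, 0, 0, 0, 0])

```text
clock: 10.3
eef_pos: [0.553, 0.2381, 0.2611]
tool_rot: [0.98, 0.201, -0.0, -0.004]
ft_force: [-0.9, 0.1, -2.4]
grip_width: 0.0219
grasp_force: 58.9
```

```bash
python3 -c "
from h import *
go([.548,-.1557,.26]);c=camera('side');s=get_obs();print(s['ft_force'],s['grip_width'])
i=c['pixels'][200:320,220:360,::-1];cv2.imwrite('pics/g2.png',cv2.resize(i,(700,600)))
P=cloud(c);np.save('side.npy',P)
print(len(P))"
```

```text
slide cm [-15.94  36.01  -0.21] tcp [0.553  0.2381 0.2611] xaxis yaw 23.1 tilt [-0.003  0.008 -1.   ]
[ 0.34269235  0.19168002 -3.1245433 ] 0.02196493259378161
291665
```

View pics/g2.png

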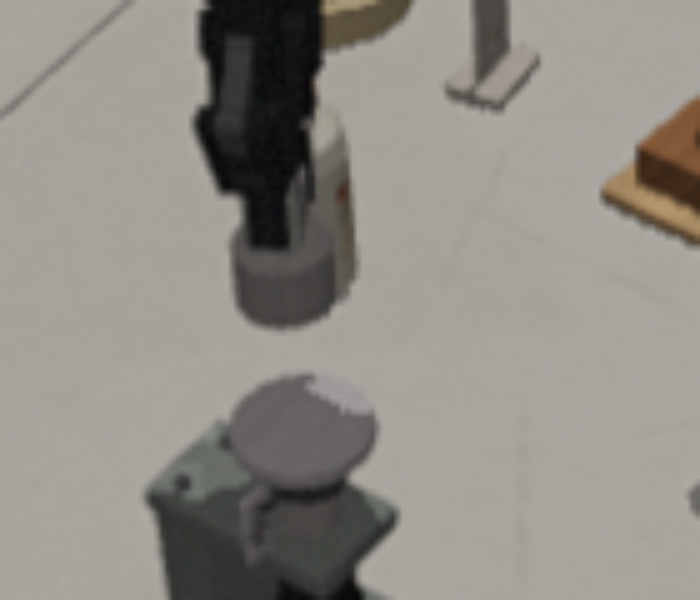

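The weight is held upright and the pan is free. Now to carry it over.

Request:
arm_command(slide=[[-1, 3, 0], [-3, 7, 0], [-5.5, 12, 0], [-8, 17.5, 0], [-10, 22, 0]], spin=[0, 0, 0, 0, 0])

```text
clock: 10.98
eef_pos: [0.5462, -0.0055, 0.2575]
tool_rot: [0.98, 0.2, -0.002, -0.004]
ft_force: [0.9, -0.3, -3.0]
grip_width: 0.0217
grasp_force: 59.0
```

Request:
arm_command(slide=[[-2, 5, 0], [-4, 9, 0], [-5.3, 12, 0], [-5.9, 14, 0], [-5.9, 14, 0]], spin=[0, 0, 0, 0, 0])

```text
clock: 11.6
eef_pos: [0.5479, -0.1563, 0.2565]
tool_rot: [0.98, 0.2, -0.002, -0.005]
ft_force: [0.2, 0.2, -2.4]
grip_width: 0.0217
grasp_force: 59.1
```

Request:
arm_command(slide=[[0, 0, 2], [0, 0, 5], [0, 0, 8], [0, 0, 10], [0, 0, 10]], spin=[0, 0, 0, 0, 0])

```text
clock: 12.22
eef_pos: [0.5462, -0.1525, 0.1554]
tool_rot: [0.979, 0.202, -0.003, -0.006]
ft_force: [0.6, 0.3, -2.9]
grip_width: 0.0218
grasp_force: 59.1
```

```bash
python3 - <<'E'
from h import *
c=camera('wrist');go([.548,-.1557,.15]);c=camera('wrist');go([.548,-.1557,.15]);save(c,'w4.png');c2=camera('side')
for cc in(c,c2):
  P=cloud(cc);s=get_obs();e=s['eef_pos']
  d=np.hypot(P[:,0]-.548,P[:,1]+.156)
  for lo in np.arange(.11,.17,.006):
    q=P[(d<.045)&(P[:,2]>lo)&(P[:,2]<lo+.006)]
    if len(q)>4:
      f=np.linalg.lstsq(np.c_[2*q[:,:2],np.ones(len(q))],(q[:,:2]**2).sum(1),rcond=None)[0]
      print(round(lo,3),len(q),"zmin",q[:,2].min(),"c",f[:2],"d",2*np.sqrt(f[2]+f[:2]@f[:2]))
E
```

```text
slide cm [-0.04  0.28  0.69] tcp [ 0.5473 -0.1531  0.1569] xaxis yaw 23.3 tilt [-0.006  0.009 -1.   ]
slide cm [-0.1  0.2  0.8] tcp [ 0.5481 -0.1536  0.158 ] xaxis yaw 23.2 tilt [-0.003  0.008 -1.   ]
0.122 230 zmin 0.12232247599447313 c [ 0.5471851  -0.15315368] d 0.03941046402935084
0.128 298 zmin 0.12801554385549235 c [ 0.5472303  -0.15326992] d 0.03948766581422302
0.134 336 zmin 0.13402362015278602 c [ 0.54725309 -0.15340102] d 0.03951414177590243
0.14 356 zmin 0.14005832903217194 c [ 0.54737991 -0.15353653] d 0.03942704678540975
0.146 2551 zmin 0.14602147066139848 c [ 0.55426196 -0.15067651] d 0.02246486904709152
0.152 128 zmin 0.15204153096167936 c [ 0.5525092  -0.14918049] d 0.008899927157644717
0.158 124 zmin 0.15979123974652745 c [ 0.55796934 -0.15018365] d 0.027843987945124927
0.164 808 zmin 0.16400040911484956 c [ 0.530386  -0.1614965] d 0.06237613926606228
0.17 995 zmin 0.17000320151339834 c [ 0.52805986 -0.16260317] d 0.06723429179408716
0.122 23 zmin 0.12265039204584723 c [ 0.54532954 -0.15282823] d 0.03679889154378164
0.128 31 zmin 0.12823554825722708 c [ 0.54465712 -0.15098612] d 0.03546418437883207
0.134 36 zmin 0.13404463568005096 c [ 0.54463705 -0.15182776] d 0.03613534508443113
0.14 34 zmin 0.14048895925634589 c [ 0.54511197 -0.15092809] d 0.03537206693885084
0.146 76 zmin 0.14622406448218186 c [ 0.54527938 -0.15174171] d 0.033417797794065916
0.152 17 zmin 0.15201486638283268 c [ 0.54282693 -0.14576491] d 0.026880376710933133
0.158 12 zmin 0.15827026378052422 c [ 0.54054697 -0.1425363 ] d 0.015603894210478225
0.164 17 zmin 0.1645468187845476 c [ 0.54036707 -0.14564307] d 0.02489339396476432
0.17 19 zmin 0.17020242123681506 c [ 0.53961639 -0.14292077] d 0.022366049717439468
```

View pics/w4.png

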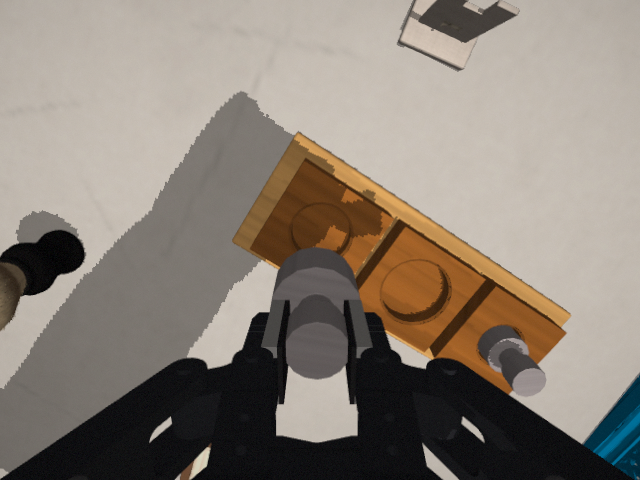

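The weight hangs in front of the camera and the empty middle socket is just behind it at (322,230). The body is about 2.5 mm off the socket axis. I'll correct for that and lower to just above the mouth.

Request:
arm_command(slide=[[0, 0.2, 2], [0, 0.25, 4.5], [0, 0.25, 7], [0, 0.25, 7.8], [0, 0.25, 7.8]], spin=[0, 0, 0, 0, 0])

```text
clock: 13.0
eef_pos: [0.5488, -0.1561, 0.08]
tool_rot: [0.98, 0.201, -0.001, -0.004]
ft_force: [0.2, 0.1, -3.8]
grip_width: 0.0217
grasp_force: 59.1
```

Request:
arm_command(slide=[[0, 0, 0], [0, 0, 0], [0, 0, 0], [0, 0, 0], [0, 0, 0]], spin=[0, 0, 0, 0, 0])

```text
clock: 13.62
eef_pos: [0.5484, -0.1561, 0.0795]
tool_rot: [0.98, 0.201, -0.001, -0.004]
ft_force: [0.2, -0.1, -2.6]
grip_width: 0.0217
grasp_force: 59.1
```

```bash
cat > fit.py <<'E'
from h import *
c=camera('wrist');go([.548,-.1557,.057]);save(c,'w5.png');P=cloud(c)
print(get_obs()['ft_force'])
d=np.hypot(P[:,0]-.548,P[:,1]+.156)
for lo in np.arange(.038,.08,.006):
    q=P[(d<.024)&(P[:,2]>lo)&(P[:,2]<lo+.006)]
    if len(q)>30:
      f=np.linalg.lstsq(np.c_[2*q[:,:2],np.ones(len(q))],(q[:,:2]**2).sum(1),rcond=None)[0]
      print(round(lo,3),len(q),"zmin",q[:,2].min(),"c",f[:2],"d",2*np.sqrt(f[2]+f[:2]@f[:2]))
q=P[(d<.034)&(P[:,2]<.030)&(P[:,2]>.015)];print("recess pts",len(q))
E
python3 fit.py
```

```text
slide cm [-0.02 -0.03  2.25] tcp [ 0.5484 -0.156   0.0795] xaxis yaw 23.2 tilt [-0.004  0.008 -1.   ]
[-0.42446786  0.64652406 -2.24331352]
0.044 210 zmin 0.044095090629196115 c [ 0.54827084 -0.15613698] d 0.03940556518216737
0.05 296 zmin 0.05007697127737464 c [ 0.54840678 -0.15623398] d 0.03932069763083525
0.056 322 zmin 0.05605935839683903 c [ 0.54839654 -0.15635274] d 0.039392503838228815
0.062 354 zmin 0.0620079697721782 c [ 0.54844032 -0.15648754] d 0.03943287944859439
0.068 2420 zmin 0.06800535437287955 c [ 0.55515555 -0.15373398] d 0.023059641356430932
0.074 295 zmin 0.07400125902555059 c [ 0.55398287 -0.15196246] d 0.01309001165670349
recess pts 976
```

View pics/w5.png

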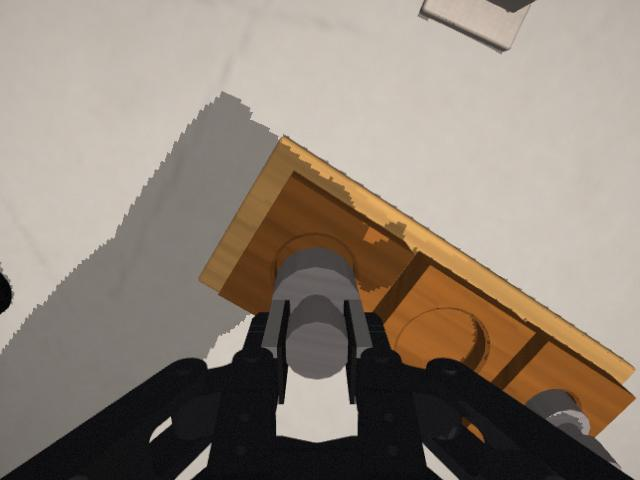

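The body sits over the middle socket, with its rim arc evenly visible behind the body at (315,250). I'll lower into the mouth.

Request:
arm_command(slide=[[0, -0.02, 0.5], [0, -0.02, 1], [0, -0.02, 1.4], [0, -0.02, 1.6], [0, -0.02, 1.6]], spin=[0, 0, 0, 0, 0])

```text
clock: 14.3
eef_pos: [0.5481, -0.1557, 0.0632]
tool_rot: [0.98, 0.201, -0.001, -0.005]
ft_force: [-0.2, 0.1, -2.2]
grip_width: 0.0219
grasp_force: 59.2
```

```bash
python3 fit.py; python3 -c "
from h import *
go([.548,-.1557,.057]);print(get_obs()['ft_torque'])"
```

```text
slide cm [-0.02 -0.01  0.64] tcp [ 0.5482 -0.1558  0.0634] xaxis yaw 23.2 tilt [-0.004  0.008 -1.   ]
[ 0.13657832 -1.10846304 -2.47251818]
0.038 317 zmin 0.038024695376013114 c [ 0.5481031  -0.15595885] d 0.039418851652605724
0.044 357 zmin 0.04403483293899372 c [ 0.54813435 -0.15610245] d 0.039392588915012954
0.05 773 zmin 0.05001760349091057 c [ 0.55282588 -0.15415464] d 0.02919220227788903
0.056 2035 zmin 0.05600443009151196 c [ 0.55493636 -0.15285918] d 0.020484599312025398
0.062 46 zmin 0.062038391142350505 c [ 0.56467862 -0.15070936] d 0.027719913262813034
0.068 535 zmin 0.06803689678759184 c [ 0.53829725 -0.1608834 ] d 0.04862642556199434
0.074 907 zmin 0.07400925468398468 c [ 0.53375779 -0.16233609] d 0.05650719572942982
recess pts 443
slide cm [-0.02 -0.01  0.64] tcp [ 0.5482 -0.1558  0.0634] xaxis yaw 23.2 tilt [-0.004  0.008 -1.   ]
[-0.03704355 -0.03160953  0.00566005]
```

It is inside the recess with no contact force. Now down to the floor.

Request:
arm_command(slide=[[0, 0, 0.3], [0, 0, 0.6], [0, 0, 0.75], [0, 0, 0.75], [0, 0, 0.75]], spin=[0, 0, 0, 0, 0])

```text
clock: 14.98
eef_pos: [0.5482, -0.1556, 0.0561]
tool_rot: [0.98, 0.201, -0.001, -0.004]
ft_force: [0.1, 0.5, -0.2]
grip_width: 0.0219
grasp_force: 59.4
```

Request:
arm_command(slide=[[0, 0, 0], [0, 0, 0], [0, 0, 0], [0, 0, 0], [0, 0, 0]], spin=[0, 0, 0, 0, 0], jaw=6)

```text
clock: 15.6
eef_pos: [0.5482, -0.1557, 0.056]
tool_rot: [0.98, 0.201, -0.001, -0.004]
ft_force: [0.7, 0.4, 0.7]
grip_width: 0.0602
grasp_force: 0.0
```

Request:
arm_command(slide=[[0, 0, -1], [0, 0, -4], [0, 0, -8], [0, 0, -13], [0, 0, -18]], spin=[0, 0, 0, 0, 0])

```text
clock: 16.23
eef_pos: [0.5487, -0.1571, 0.2382]
tool_rot: [0.98, 0.201, -0.001, -0.004]
ft_force: [1.8, -1.0, 0.2]
grip_width: 0.0595
grasp_force: 0.0
```

```bash
python3 - <<'E'
from h import *
c=camera('wrist');go([.548,.2425,.26]);save(c,'w6.png');P=cloud(c)
for x,y in((.548,-.1557),(.52,-.318)):
  d=np.hypot(P[:,0]-x,P[:,1]-y)
  for lo,hi in((.074,.09),(.044,.052)):
    q=P[(d<.03)&(P[:,2]>lo)&(P[:,2]<hi)]
    if len(q)>4:
      (cx,cy),r=cv2.minEnclosingCircle(q[:,:2].astype(np.float32));print(len(q),"z",np.median(q[:,2]),"c",cx,cy,"d",2*r)
P=np.load('side.npy');d=np.hypot(P[:,0]-.548,P[:,1]-.2425)
q=P[(d<.035)&(abs(P[:,2]-.165)<.004)]
(cx,cy),r=cv2.minEnclosingCircle(q[:,:2].astype(np.float32));print("pan side",len(q),np.median(q[:,2]),cx,cy,2*r)
E
```

```text
slide cm [ 15.42 -36.98  -1.2 ] tcp [ 0.5518 -0.1581  0.2462] xaxis yaw 23.2 tilt [ 0.009  0.005 -1.   ]
700 z 0.08065825541877764 c 0.5484144687652588 -0.1554170399904251 d 0.024349454790353775
811 z 0.04901053853218299 c 0.548454225063324 -0.15560956299304962 d 0.03988738730549812
585 z 0.0806777728543853 c 0.5198281407356262 -0.3223031163215637 d 0.025603385642170906
482 z 0.04905090644822297 c 0.5210149884223938 -0.3222251236438751 d 0.032222699373960495
pan side 515 0.16489702484072813 0.5443012714385986 0.24330547451972961 0.0647481307387352
```

The weight is home. Its knob top is at z 0.0807, equal to the seated small weight, and it stands upright and centred. Back to the pan with the fingers shut.

Request:
arm_command(slide=[[1, -3, 0], [3, -7, -1], [5, -13, -1], [8, -19, -1], [10, -24, -1]], spin=[0, 0, 0, 0, 0], jaw=0)

```text
clock: 16.9
eef_pos: [0.5465, 0.1047, 0.2489]
tool_rot: [0.98, 0.201, -0.0, -0.004]
ft_force: [1.1, -1.4, -0.4]
grip_width: 0.0004
grasp_force: 0.0
```

Request:
arm_command(slide=[[2, -5, 0], [4, -10, 0], [5.3, -12.5, 0], [5.3, -12.5, 1], [5.3, -12.5, 2]], spin=[0, 0, 0, 0, 0])

```text
clock: 17.52
eef_pos: [0.5462, 0.2369, 0.2286]
tool_rot: [0.98, 0.201, -0.001, -0.005]
ft_force: [0.5, -0.1, -0.4]
grip_width: 0.0001
grasp_force: 0.0
```

```bash
python3 - <<'E'
from h import *
camera('side');c=camera('side');go([.548,.2425,.17])
P=cloud(c);d=np.hypot(P[:,0]-.548,P[:,1]-.2425)
q=P[(d<.034)&(abs(P[:,2]-.165)<.004)]
print(len(q),np.median(q[:,2]),q.max(0),q.min(0))
s=get_obs();print(s['grip_width'],s['ft_force'])
E
```

```text
slide cm [ 0.51 -0.45  5.75] tcp [0.5455 0.2359 0.2275] xaxis yaw 23.2 tilt [-0.007  0.007 -1.   ]
509 0.16495092547230422 [0.57488751 0.27480586 0.16891061] [0.51528894 0.21372849 0.16106153]
0.00013336796868500708 [-0.22804671 -0.29760791  0.62833372]
```

Request:
arm_command(slide=[[0.4, -0.5, 1.5], [0.4, -0.5, 3], [0.4, -0.5, 4.5], [0.4, -0.5, 5.2], [0.4, -0.5, 5.2]], spin=[0, 0, 0, 0, 0])

```text
clock: 18.25
eef_pos: [0.5484, 0.2417, 0.1764]
tool_rot: [0.979, 0.204, -0.002, -0.006]
ft_force: [-0.5, 0.9, -0.5]
grip_width: 0.0004
grasp_force: 0.0
```

Request:
arm_command(slide=[[0, 0, 0.2], [0, 0, 0.4], [0, 0, 0.6], [0, 0, 0.8], [0, 0, 0.9]], spin=[0, 0, 0, 0, 0])

```text
clock: 18.88
eef_pos: [0.5488, 0.2421, 0.1681]
tool_rot: [0.979, 0.204, -0.001, -0.006]
ft_force: [-0.4, 0.1, -0.2]
grip_width: -0.0001
grasp_force: 0.0
```

Request:
arm_command(slide=[[0, 0, 0.2], [0, 0, 0.4], [0, 0, 0.6], [0, 0, 0.8], [0, 0, 0.9]], spin=[0, 0, 0, 0, 0])

```text
clock: 19.5
eef_pos: [0.5489, 0.2421, 0.1605]
tool_rot: [0.979, 0.204, -0.001, -0.006]
ft_force: [-2.5, -0.8, 7.4]
grip_width: 0.0
grasp_force: 3.4
```

```bash
cat > pan.py <<'E'
from h import *
for i in range(2): c=camera('side')
go([.547,.2425,.153]);print(get_obs()['ft_force'])
P=cloud(c);d=np.hypot(P[:,0]-.547,P[:,1]-.2425)
q=P[(d<.028)&(d>.012)&(P[:,2]>.14)&(P[:,2]<.172)]
print(len(q),"pan z pct",np.percentile(q[:,2],[10,25,50,75,90]).round(4))
E
python3 pan.py
```

```text
slide cm [-0.17 -0.1   0.75] tcp [0.5489 0.2422 0.1605] xaxis yaw 23.5 tilt [-0.004  0.011 -1.   ]
[-1.95797436 -1.0926075   6.29766859]
289 pan z pct [0.158  0.1594 0.1603 0.1614 0.1624]
```

Request:
arm_command(slide=[[0, 0, 0.2], [0, 0, 0.4], [0, 0, 0.6], [0, 0, 0.75], [0, 0, 0.75]], spin=[0, 0, 0, 0, 0])

```text
clock: 20.23
eef_pos: [0.5489, 0.2421, 0.1536]
tool_rot: [0.979, 0.204, -0.0, -0.006]
ft_force: [-3.8, -2.2, 8.9]
grip_width: 0.0
grasp_force: 4.4
```

```bash
python3 pan.py; python3 -c "
from h import *
c=camera('side')
i=c['pixels'][240:360,220:360,::-1];cv2.imwrite('pics/p1.png',cv2.resize(i,(700,600),interpolation=cv2.INTER_CUBIC))"
```

```text
slide cm [-0.16 -0.11  0.07] tcp [0.5489 0.2422 0.1536] xaxis yaw 23.5 tilt [-0.003  0.011 -1.   ]
[-3.10191612 -1.26777725  8.34828912]
289 pan z pct [0.1517 0.1528 0.1538 0.1551 0.1567]
```

View pics/p1.png

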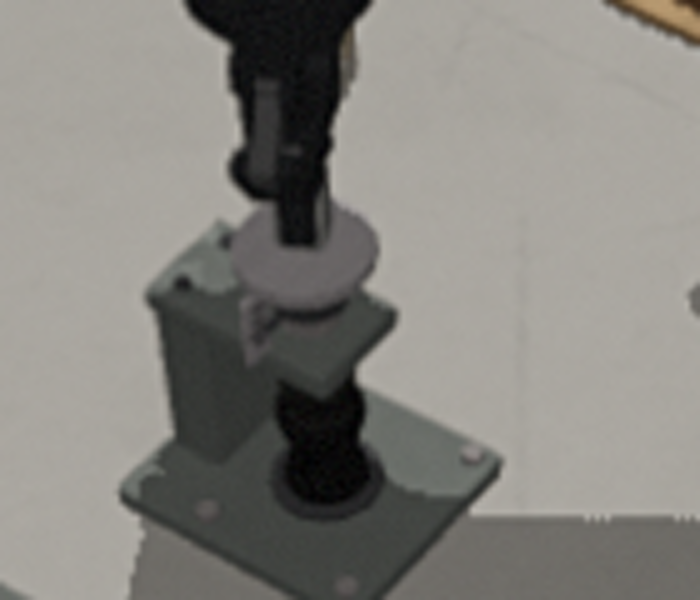

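The shut fingers press the pan near its centre at a depth of about 11.3 mm. Another 0.6 mm to centre it.

Request:
arm_command(slide=[[0, 0, 0.06], [0, 0, 0.06], [0, 0, 0.06], [0, 0, 0.06], [0, 0, 0.06]], spin=[0, 0, 0, 0, 0])

```text
clock: 21.0
eef_pos: [0.5489, 0.2422, 0.1532]
tool_rot: [0.979, 0.204, -0.0, -0.006]
ft_force: [-2.8, -2.1, 9.0]
grip_width: 0.0002
grasp_force: 4.6
```

```bash
python3 pan.py; python3 -c "
from workcell import *
print(job_done())"
```

```text
slide cm [-0.17 -0.11  0.01] tcp [0.5489 0.2422 0.1531] xaxis yaw 23.5 tilt [-0.003  0.011 -1.   ]
[-2.94426806 -1.0347747   9.65607498]
282 pan z pct [0.1512 0.1523 0.1533 0.1545 0.1559]
the job is handed in; nothing more can be done
None
```

The weight is seated upright in its own 43 mm socket and released, and the job was handed in at about 21 s with the arm holding the empty pan down about 12 mm (measured 11.6–11.9 mm); no verdict was returned.

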